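Turn the packing-list leaf

TASK

At the parcel-packing table, turn the half-raised leaf of the packing-list flip book over its spine with a fingertip and press it flat on the other side, so that the next list shows. Only push the leaf, gently: do not pinch it, do not shove or lift the book, and leave the tub, the carton and the phone where they are.

Things in the scene. Friction and masses are not known exactly. Their poses are not given: they have to be found in the camera images.
- book: The open flip book, loose on the table (about 1.9 kg; it slides if pushed sideways with more than roughly 8 N): a black base board 200 (along its x) x 300 (along its y) x 4 mm, on it two white stacks of sheets, one each side, tops 24.5 mm above the table, reaching from 16 to 128 mm either side of the spine. Origin: centre of the underside, on the table. Its x axis runs along the spine, z is up. The leaf starts on its -y side and must end on its +y side.
- book_hinge (a point): Middle of the steel spine rod on which the leaf turns, 26 mm above the table; its x axis is the hinge line (parallel to the book's x). While the leaf leans low, follow the tab's arc about this line, mostly upward at first: pushed straight towards the spine it binds on the finger. The leaf is delicate: over 35 N of pinch or push, summed over the fingers, spoils it.
- leaf (a joint): Angle of the white rigid leaf about the spine, rad: 0 = flat on the book's -y side, 1.57 = upright, 3.14 = flat on the +y side (stops at 0 and 3.14). Starts between 0.5 and 0.95. The hinge is stiff: the leaf stays at the angle where it is left, so it must be pushed all the way; it takes at most 0.2 N m to turn (under 2 N square to the leaf at the tab).
- leaf_tab (a point): Middle of the outer edge of the leaf's thumb tab, 130 mm from the hinge line, at the middle of the leaf's length. The leaf is 80 g, 3 mm thick (the point lies in mid-thickness), 190 mm long along the spine and reaches 115 mm from the hinge line; the tab, 50 mm wide along the spine, sticks out beyond that to 130 mm.
- tub: Bystander: round white lidded tub with a dark band, 86 mm across, 68 mm high, loose, beyond one end of the book; origin at the centre of its underside.
- carton: Bystander: closed red carton 75 x 95 x 55 mm high, loose, beside the tub; origin at the centre of its underside.
- phone: Bystander: phone lying flat, 74 x 155 x 8 mm, loose, off the book's end nearest the robot; origin at the centre of its underside.

How it is judged:
On the way:
1. the leaf is brought past upright by the fingers pushing it (value of joint leaf above 1.65 rad and contact force between the fingers and leaf above 0.05 N), for 0.05 s.
At the end, for the whole second after the job is handed in: The leaf lies flat on the other side (within 0.1 rad, that is about 13 mm at the tab) and at rest; the book lies flat, within 30 mm of where it started (value of joint leaf above 3.04 rad and velocity of joint leaf between -0.05 and 0.05 rad/s and distance of book from where it was at the start of the episode below 0.03 m and angle between book's own z axis and vertical below 0.05 rad and linear speed of book below 0.01 m/s); the robot touches nothing.
It fails at once if the book is lifted or tipped (height (world z) of book above 0.012 m or angle between book's own z axis and vertical above 0.12 rad).
It fails at once if the book is shoved more than 40 mm (distance of book from where it was at the start of the episode above 0.04 m).
It fails at once if the leaf is pinched or pressed with more than 35 N (contact force between the fingers and leaf above 35 N).
It fails at once if the tub, the carton or the phone is moved more than 20 mm (distance of any of tub, carton, phone from where it was at the start of the episode above 0.02 m).
It also fails if it takes over 42 s, if anything falls off the work surface, if the arm or the gripper's body presses on something with over 40 N, if the wrist force passes 120 N, or if a joint passes its speed limit or range.

ROBOT

A 6-joint arm with a two-finger parallel gripper is mounted at the origin on the work surface. World frame = base frame: x ahead of the robot, y to its left, z up, the work surface at z = 0. Lengths are in m, angles in rad, forces in N, time in s.
With the tool pointing down it reaches from about 0.375 to 0.75 m from the base axis. Payload 9 kg.
Tool frame: the origin (TCP) lies at the very end of the fingers, on their centre line; the grasp point (between the pads) lies 19 mm behind it (grasp_offset is the distance from the TCP to the grasp point, in m); z points along the fingers, y is the direction in which the jaws open and shut (so a half turn about z gives the same grasp; the last joint's range is limited). The gripper opens to 85 mm and grips with 20 to 120 N. Pads are 22 mm wide; open, the fingers measure 114 mm over their backs; the gripper's body (76 mm by 85 mm) begins 54 mm behind the grasp point. The pads swing forward as they close: fully open they stand 13 mm farther back than shut.
Start: joints at [1.05, 0.104, 0.097, 1.564, 0, 1.353], TCP at [0.179, 0.573, 0.231] pointing down, gripper open.
Joint ranges: [-2.99, 2.99], [-0.84, 1.86], [-1.1, 1.16], [-1.84, 2.11], [-1.51, 1.56], [-3.14, 3.14]. Speed limits (rad/s): [2.22, 2.22, 2.57, 3.14, 3.14, 3.14].

INTERFACE

Orientations are given as a unit quaternion [w, x, y, z].
In Python, from bench import get_obs, camera, camera_info, close_job, grasp_offset gives the robot as it stands.
- The arm moves only by the shell command python3 -m creep 'ROWS' [OPENING] [FORCE]. ROWS is JSON, a list of rows, each an object of numbers: "tx", "ty", "tz": the shift along the tool's x, y, z in m; "roll": the turn about the tool's z in rad. A call has 1 to 10 rows; each row shifts and turns the pose as measured when the row begins, along the tool's axes as they then stand; what a row does not reach is not made up. A row lasts 1/10 s, in which the tool goes at most 50 mm and 8.59 degrees, less where a joint would pass 70% of its speed; a pose out of reach is approached as far as the arm can. A call is refused whole if a number of a shift passes 0.05 or a number of a turn 0.15, either way. A call with a gripper value outside its range is refused whole. OPENING is the opening, from 0 (shut) to 1 (fully open), set as the call begins (- or left out, the last holds). The fingers move at their own pace and stop on an object; FORCE is the grip in N (left out, the last holds). Time passes only in rows, so rows that do not move let the fingers close. It gives the time, the measured TCP pose, the force and the opening at its end, in the units of the state.
- get_obs(): the state, without advancing time (a new reading comes with each control period).
- camera(name): name is "scene" or "top" or "wrist"; returns the picture (384x512x3 uint8, blue, green, red); there is no depth.
- camera_info(name): a dict with "fovy" (degrees; the focal length in pixels is half the picture's height over the tangent of half this angle, whatever the lens; pixels are square), "cx", "cy" (the principal point, pixels), "R" (3x3) and "t" (3): a world point X has camera coordinates R X + t; the wrist camera has in their place "tool_from_camera" (4x4, takes a point from camera to tool coordinates, whose origin is the TCP and whose axes are the flange's). Camera axes: x right, y down, z forward; pixel columns grow to the right and rows downward; lengths in m; the calibration is good to about 2 mm. A picture is of the moment at which its call begins: read the wrist's pose just before it. camera_info takes no time and is no camera call.
- close_job(): hands the job in, once; it reports no verdict.
The state is a dict: "t": time; "qpos": joint angles; "joint_vel": joint speeds; "tau": joint torques, N m; "ee_pos": TCP position; "tool_rot": TCP orientation; "wrist_force": force on the tool from outside, world axes, zero at the start; "ft_torque": the same for the moment, N m; "opening": opening from 0.0 (shut) to 1.0 (fully open).
Only numpy, scipy, OpenCV 4.12 (cv2) and the standard library are available. Lean on these libraries where they do the work, as an engineer would, in place of code of your own. Each camera call takes 0.05 s, during which the arm holds its last target. There are 200 camera calls.

## Working session

There is one attempt and no reset: what is moved stays moved. The work goes in short steps, Python scripts to look and compute and a shell command to move; the robot and the scene stay as the last step left them, time stands still between calls to the robot, and variables do not carry over. Pictures are saved under pics/ and viewed, about 8 in all and at most 12, crops included, and the job is handed in when it is done.

```bash
mkdir -p pics; ls; python3 - <<'E'
from bench import *
import cv2, numpy as np
o=get_obs(); print({k:np.round(v,4).tolist() for k,v in o.items()}, grasp_offset)
for n in ("scene","top","wrist"):
    print(n,{k:np.round(v,4).tolist() for k,v in camera_info(n).items()})
a=camera("scene");b=camera("top")
cv2.imwrite("pics/scene0.png",a);cv2.imwrite("pics/top0.png",b)
E
```

```text
pics
{'t': 0.0, 'qpos': [1.0503, 0.1047, 0.0965, 1.5639, -0.0, 1.3531], 'joint_vel': [0.0004, -0.0025, -0.001, -0.0, 0.0011, -0.0002], 'tau': [0.0015, -55.6948, 50.3637, 0.0174, -0.0001, 0.0], 'ee_pos': [0.1788, 0.5724, 0.2305], 'tool_rot': [-0.0002, 0.1508, 0.9886, -0.0006], 'wrist_force': [-0.6507, -0.6378, -0.5931], 'ft_torque': [-0.0412, -0.0167, 0.0089], 'opening': 0.9983} 0.0187
scene {'fovy': 55.8457, 'cx': 253.6443, 'cy': 189.6573, 'R': [[0.2211, 0.9752, -0.0107], [0.7728, -0.1819, -0.608], [-0.5949, 0.1261, -0.7939]], 't': [-0.1469, -0.4424, 1.0334]}
top {'fovy': 45.4748, 'cx': 262.3208, 'cy': 192.4545, 'R': [[0.0136, -0.9999, 0.0072], [-0.9825, -0.0147, -0.1859], [0.186, -0.0046, -0.9825]], 't': [-0.0005, 0.6084, 0.7954]}
wrist {'fovy': 64.582, 'cx': 256.6427, 'cy': 188.739, 'tool_from_camera': [[-0.0009, -0.9455, -0.3256, 0.0837], [1.0, -0.001, -0.0, 0.0003], [-0.0003, -0.3256, 0.9455, -0.1429], [0.0, 0.0, 0.0, 1.0]]}
```

View pics/scene0.png

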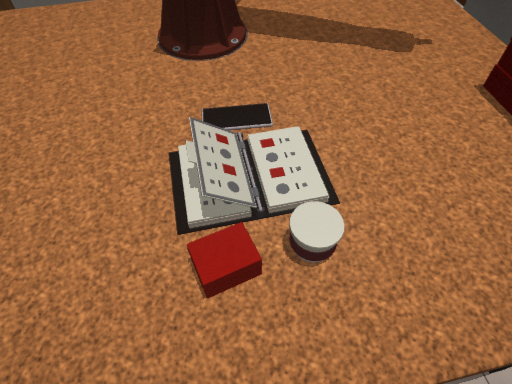

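View pics/top0.png

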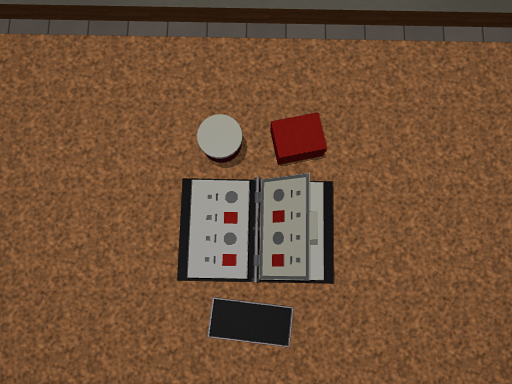

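The scene view looks back at the robot, with the phone at (237,116), the carton at (225,258) and the tub at (316,230). The half-raised leaf spans about (190,120)–(255,205), and its tab is at about (193,173). In the top view the board spans cols 178–334 and rows 179–283, with the spine at col 256. The leaf's outer edge is at col 309 and the tab at about (314,228).

```bash
cat > h.py <<'E'
import numpy as np, cv2
from bench import *
def K(n):
    c=camera_info(n); return c, 192/np.tan(np.radians(c["fovy"]/2))
def ray(n,u,v):
    c,f=K(n); R=np.array(c["R"]);t=np.array(c["t"])
    d=R.T@np.array([(u-c["cx"])/f,(v-c["cy"])/f,1]); return -R.T@t, d/np.linalg.norm(d)
def onplane(n,u,v,z):
    o,d=ray(n,u,v); return o+d*(z-o[2])/d[2]
def proj(n,X):
    c,f=K(n); p=np.array(c["R"])@X+np.array(c["t"]); return np.array([f*p[0]/p[2]+c["cx"],f*p[1]/p[2]+c["cy"]])
def tri(u1,u2):
    o1,d1=ray("top",*u1);o2,d2=ray("scene",*u2)
    s=np.linalg.lstsq(np.c_[d1,-d2],o2-o1,rcond=None)[0]
    a,b=o1+d1*s[0],o2+d2*s[1]; return (a+b)/2,np.linalg.norm(a-b)
E
python3 - <<'E'
from h import *
t=cv2.imread("pics/top0.png");s=cv2.imread("pics/scene0.png")
hsv=cv2.cvtColor(t,cv2.COLOR_BGR2HSV)
m=((t.max(2)<40)).astype(np.uint8); m[:165]=0; m[292:]=0
m=cv2.morphologyEx(m,cv2.MORPH_OPEN,np.ones((2,2)))
pts=cv2.findNonZero(m); hull=cv2.convexHull(pts)
print("bbox",cv2.boundingRect(pts))
q=cv2.approxPolyN(hull,4).reshape(-1,2); print(q.tolist())
P=np.array([onplane("top",u,v,0.004) for u,v in q.astype(float)]); print(np.round(P,4).tolist(), P.mean(0))
a=cv2.resize(t[165:295,170:345],None,fx=4,fy=4,interpolation=cv2.INTER_CUBIC)
b=cv2.resize(s[110:235,165:340],None,fx=4,fy=4,interpolation=cv2.INTER_CUBIC)
cv2.imwrite("pics/ct.png",a);cv2.imwrite("pics/cs.png",b)
E
```

```text
bbox (178, 180, 157, 104)
[[178, 281], [183, 180], [333, 182], [334, 284]]
[[0.4442, 0.1663, 0.004], [0.6412, 0.1658, 0.004], [0.6416, -0.1324, 0.004], [0.4426, -0.1313, 0.004]] [0.54240953 0.01709022 0.004     ]
```

View pics/ct.png

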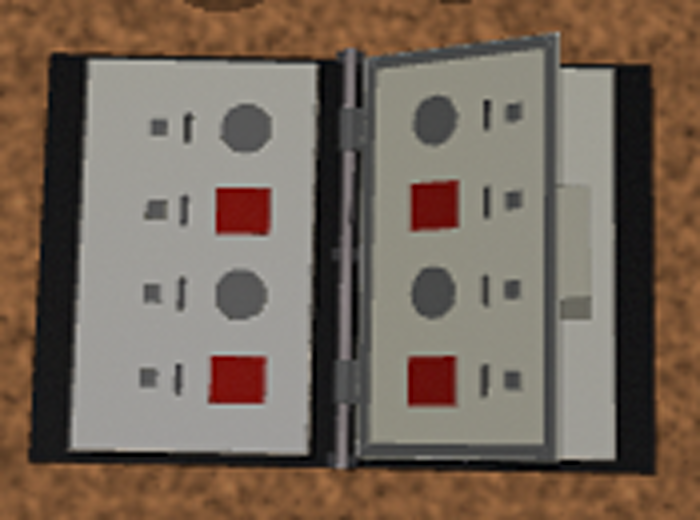

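View pics/cs.png

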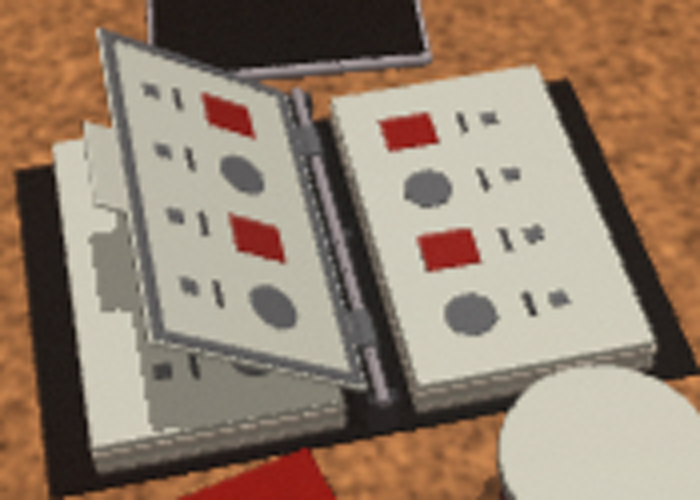

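In the top crop the leaf's outer corners are at (558,35) and (553,460), and the tab's outer edge is at col 592, rows 185–297. In the scene crop the same leaf corners are at (155,340) and (100,32), and the tab's outer edge runs (85,122)–(95,207). A shadow lies below the tab.

```bash
python3 - <<'E'
from h import *
T=lambda u,v:(170+(u-1.5)/4,165+(v-1.5)/4)
S=lambda u,v:(165+(u-1.5)/4,110+(v-1.5)/4)
for n,a,b in [("leaf far",(558,35),(155,340)),("leaf near",(553,460),(100,32)),("tab far",(592,185),(96,207)),("tab near",(592,297),(86,122))]:
    print(n,*[np.round(x,4) for x in tri(T(*a),S(*b))])
A=[onplane("top",*T(u,v),0.026) for u,v in [(349,50),(341,466)]]; B=[onplane("scene",*S(u,v),0.026) for u,v in [(300,95),(385,398)]]
print("rod",np.round(A,4).tolist(),np.round(B,4).tolist())
h=np.mean(A,0)
# angle by the cylinder r=.115/.130
for (u,v),r in [((558,35),.115),((553,460),.115),((592,240),.13)]:
    o,d=ray("top",*T(u,v))
    s=np.linspace(.3,1.2,9001); X=o+s[:,None]*d; e=np.hypot(X[:,1]-h[1],X[:,2]-.026)-r
    i=np.where(np.diff(np.sign(e)))[0]; print([ (np.round(X[k],4).tolist(), round(float(np.arctan2(X[k,2]-.026,h[1]-X[k,1])),3)) for k in i])
E
```

```text
leaf far [ 0.6378 -0.0748  0.0925] 0.0011
leaf near [ 0.45   -0.0734  0.0903] 0.002
tab far [ 0.5689 -0.0888  0.0996] 0.0006
tab near [ 0.5197 -0.0877  0.1013] 0.0015
rod [[0.6443, 0.019, 0.026], [0.446, 0.0196, 0.026]] [[0.447, 0.0199, 0.026], [0.6414, 0.0185, 0.026]]
[([0.6381, -0.0755, 0.0912], 0.603), ([0.6635, -0.0873, -0.0172], -0.385)]
[([0.4501, -0.0718, 0.0963], 0.657), ([0.4502, -0.0844, -0.0237], -0.447)]
[([0.5448, -0.0891, 0.0978], 0.585), ([0.5584, -0.1036, -0.0163], -0.331)]
```

The two methods agree: the leaf is at about 0.61 rad, the hinge line is at y=0.019 and z=0.026 and runs parallel to world x, and the tab is at (0.544, −0.088, 0.10). First I shut the fingers and square the tool to the book.

```bash
python3 -m creep '[{"roll":-0.1},{"roll":-0.1},{"roll":-0.105},{"tx":-0.03},{"tx":-0.03}]' 0 20
```

```text
validation failed for argument at $[0]...
```

```bash
python3 -m creep '[{"tx":0,"ty":0,"tz":0,"roll":-0.1},{"tx":0,"ty":0,"tz":0,"roll":-0.1},{"tx":0,"ty":0,"tz":0,"roll":-0.105},{"tx":-0.03,"ty":0,"tz":0,"roll":0},{"tx":-0.03,"ty":0,"tz":0,"roll":0}]' 0 20
```

```text
t: 0.6
ee_pos: [0.2362, 0.5728, 0.2286]
tool_rot: [-0.002, -0.01, 1.0, -0.002]
wrist_force: [0.8, 0.4, 0.4]
opening: 0.142
```

```bash
python3 -m creep '[{"tx":-0.03,"ty":-0.04,"tz":0,"roll":0.02},{"tx":-0.03,"ty":-0.04,"tz":0,"roll":0},{"tx":-0.03,"ty":-0.04,"tz":0,"roll":0},{"tx":-0.03,"ty":-0.04,"tz":0,"roll":0},{"tx":-0.03,"ty":-0.04,"tz":0,"roll":0},{"tx":-0.03,"ty":-0.04,"tz":0,"roll":0},{"tx":-0.03,"ty":-0.04,"tz":0,"roll":0},{"tx":-0.03,"ty":-0.04,"tz":0,"roll":0},{"tx":-0.03,"ty":-0.04,"tz":0,"roll":0},{"tx":-0.02,"ty":-0.04,"tz":0,"roll":0}]'
```

```text
t: 1.6
ee_pos: [0.5283, 0.1701, 0.2219]
tool_rot: [-0.005, -0.002, 1.0, -0.005]
wrist_force: [0.6, -0.2, -0.0]
opening: 0.002
```

```bash
python3 -m creep '[{"tx":-0.004,"ty":-0.045,"tz":0,"roll":0},{"tx":-0.004,"ty":-0.045,"tz":0,"roll":0},{"tx":-0.004,"ty":-0.045,"tz":0,"roll":0},{"tx":-0.004,"ty":-0.045,"tz":0,"roll":0},{"tx":0,"ty":-0.045,"tz":0,"roll":0},{"tx":0,"ty":-0.045,"tz":0,"roll":0},{"tx":0,"ty":-0.035,"tz":0,"roll":0},{"tx":0,"ty":0,"tz":0,"roll":0}]'
```

```text
t: 2.4
ee_pos: [0.5446, -0.1526, 0.2202]
tool_rot: [-0.008, 0.001, 1.0, -0.004]
wrist_force: [-0.1, 0.3, -0.0]
opening: -0.003
```

```bash
python3 -m creep '[{"tx":0,"ty":0,"tz":0.035,"roll":0},{"tx":0,"ty":0,"tz":0.035,"roll":0},{"tx":0,"ty":0,"tz":0.035,"roll":0},{"tx":0,"ty":0,"tz":0.035,"roll":0},{"tx":0,"ty":0.01,"tz":0.005,"roll":0},{"tx":0,"ty":0.015,"tz":0,"roll":0},{"tx":0,"ty":0,"tz":0,"roll":0}]'; python3 - <<'E'
from h import *
s=camera("scene"); print(proj("scene",get_obs()["ee_pos"]))
cv2.imwrite("pics/s1.png",cv2.resize(s[60:235,130:340],None,fx=3,fy=3,interpolation=cv2.INTER_CUBIC))
E
```

```text
t: 3.1
ee_pos: [0.5423, -0.1244, 0.0717]
tool_rot: [-0.007, 0.001, 1.0, -0.004]
wrist_force: [0.3, -1.3, 0.2]
opening: 0.0
[168.36339148 164.60234806]
```

View pics/s1.png

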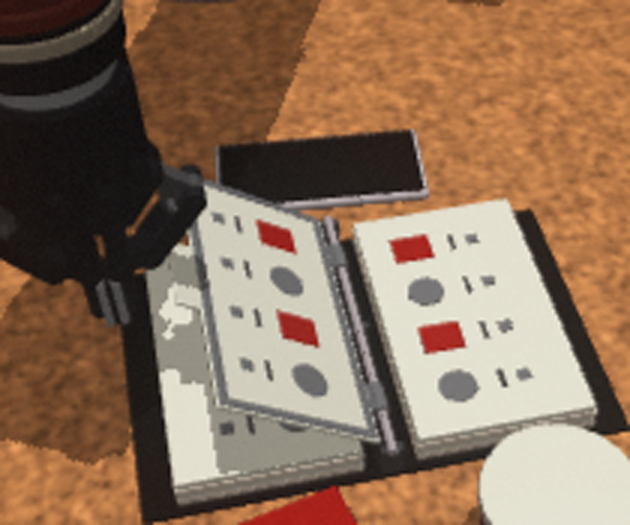

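The shut fingers hang at about (110,300) in the crop, outboard of the leaf and clear of it. The linkage knuckle at (190,195) is well above the leaf. Now I push along the arc, rising slightly faster than the tab so that friction helps.

```bash
python3 -m creep '[{"tx":0,"ty":0.008,"tz":0,"roll":0},{"tx":0,"ty":0.008,"tz":0,"roll":0},{"tx":0,"ty":0.007,"tz":-0.003,"roll":0},{"tx":0,"ty":0.006,"tz":-0.008,"roll":0},{"tx":0,"ty":0.006,"tz":-0.008,"roll":0},{"tx":0,"ty":0.006,"tz":-0.007,"roll":0}]'
```

```text
t: 3.75
ee_pos: [0.546, -0.0827, 0.1049]
tool_rot: [-0.004, 0.002, 1.0, -0.007]
wrist_force: [0.5, -0.1, -0.8]
opening: 0.001
```

```bash
python3 -m creep '[{"tx":0,"ty":0.007,"tz":-0.007,"roll":0},{"tx":0,"ty":0.007,"tz":-0.006,"roll":0},{"tx":0,"ty":0.007,"tz":-0.006,"roll":0}]'
```

```text
t: 4.05
ee_pos: [0.5465, -0.0595, 0.1258]
tool_rot: [-0.003, 0.002, 1.0, -0.007]
wrist_force: [-0.2, -0.9, -0.3]
opening: -0.0
```

```bash
python3 - <<'E'
from h import *
s=camera("scene"); o=get_obs(); print(o["ee_pos"],proj("scene",o["ee_pos"]),o["wrist_force"])
cv2.imwrite("pics/s2.png",cv2.resize(s[60:235,130:340],None,fx=3,fy=3,interpolation=cv2.INTER_CUBIC))
E
```

```text
[ 0.54690207 -0.05866293  0.12700287] [202.54483997 137.51891417] [0.61305703 1.44130969 2.31601156]
```

View pics/s2.png

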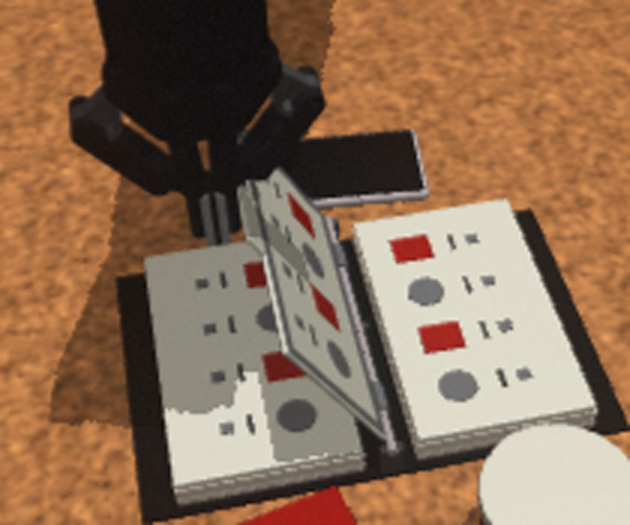

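The leaf has come up to roughly 1.05 rad, with the tab edge at (245–255,185–250) resting on the finger side and the fingertip at (217,233). I carry on over the top.

```bash
python3 -m creep '[{"tx":0,"ty":0.008,"tz":-0.002,"roll":0},{"tx":0,"ty":0.008,"tz":-0.003,"roll":0},{"tx":0,"ty":0.008,"tz":-0.002,"roll":0},{"tx":0,"ty":0.009,"tz":-0.002,"roll":0},{"tx":0,"ty":0.009,"tz":-0.002,"roll":0},{"tx":0,"ty":0.009,"tz":-0.001,"roll":0},{"tx":0,"ty":0.009,"tz":0,"roll":0}]'
```

```text
t: 4.8
ee_pos: [0.5472, 0.0062, 0.1391]
tool_rot: [-0.002, 0.002, 1.0, -0.007]
wrist_force: [1.6, -1.0, 0.3]
opening: -0.0
```

```bash
python3 -m creep '[{"tx":0,"ty":0.009,"tz":0.001,"roll":0},{"tx":0,"ty":0.009,"tz":0.001,"roll":0},{"tx":0,"ty":0.009,"tz":0.002,"roll":0},{"tx":0,"ty":0.009,"tz":0.003,"roll":0},{"tx":0,"ty":0.009,"tz":0.003,"roll":0},{"tx":0,"ty":0.008,"tz":0.005,"roll":0}]'; python3 - <<'E'
from h import *
s=camera("scene"); o=get_obs(); print(o["ee_pos"],proj("scene",o["ee_pos"]),o["wrist_force"])
cv2.imwrite("pics/s3.png",cv2.resize(s[60:235,130:340],None,fx=3,fy=3,interpolation=cv2.INTER_CUBIC))
E
```

```text
t: 5.4
ee_pos: [0.5471, 0.0643, 0.1221]
tool_rot: [-0.003, 0.001, 1.0, -0.006]
wrist_force: [0.1, -0.2, 0.8]
opening: 0.001
[0.54647998 0.06534263 0.12087807] [274.83530553 128.07853093] [-0.97734054  1.74268122 -0.26614106]
```

View pics/s3.png

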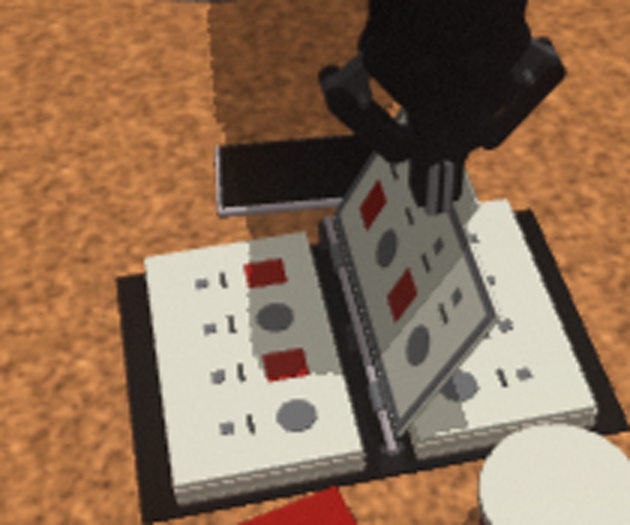

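The leaf is past upright at about 2.1–2.2 rad, with the fingertip at (437,210) pressing near its outer edge. The book looks unmoved, so I follow the arc down.

```bash
python3 -m creep '[{"tx":0,"ty":0.009,"tz":0.008,"roll":0},{"tx":0,"ty":0.008,"tz":0.01,"roll":0},{"tx":0,"ty":0.008,"tz":0.01,"roll":0},{"tx":0,"ty":0.005,"tz":0.008,"roll":0},{"tx":0,"ty":0.004,"tz":0.008,"roll":0},{"tx":0,"ty":0.004,"tz":0.008,"roll":0},{"tx":0,"ty":0.002,"tz":0.008,"roll":0},{"tx":0,"ty":0.001,"tz":0.008,"roll":0}]'
```

```text
t: 6.25
ee_pos: [0.5458, 0.1093, 0.046]
tool_rot: [-0.003, 0.001, 1.0, -0.006]
wrist_force: [0.8, -0.2, 0.3]
opening: -0.002
```

```bash
python3 -m creep '[{"tx":0,"ty":0,"tz":0.005,"roll":0},{"tx":0,"ty":0,"tz":0.004,"roll":0},{"tx":0,"ty":0,"tz":0.003,"roll":0},{"tx":0,"ty":0,"tz":0,"roll":0}]'
```

```text
t: 6.65
ee_pos: [0.545, 0.1088, 0.0317]
tool_rot: [-0.004, 0.001, 1.0, -0.006]
wrist_force: [-0.5, -0.2, 0.7]
opening: 0.0
```

```bash
python3 -m creep '[{"tx":0,"ty":0,"tz":0.002,"roll":0},{"tx":0,"ty":0,"tz":0.001,"roll":0}]'
```

```text
t: 6.85
ee_pos: [0.5454, 0.1086, 0.029]
tool_rot: [-0.004, 0.001, 1.0, -0.006]
wrist_force: [-0.5, 0.5, 0.8]
opening: 0.002
```

```bash
python3 -m creep '[{"tx":0,"ty":0,"tz":0.001,"roll":0}]'
```

```text
t: 6.95
ee_pos: [0.5455, 0.1085, 0.0282]
tool_rot: [-0.004, 0.001, 1.0, -0.006]
wrist_force: [0.3, -0.0, 0.2]
opening: -0.003
```

```bash
python3 -m creep '[{"tx":0,"ty":0,"tz":0.001,"roll":0},{"tx":0,"ty":0,"tz":0,"roll":0}]'
```

```text
t: 7.15
ee_pos: [0.5457, 0.1085, 0.0277]
tool_rot: [-0.004, 0.001, 1.0, -0.006]
wrist_force: [-0.3, 0.3, 0.9]
opening: -0.002
```

Flat by tip height (about 0.0277 against the expected leaf top of 0.0275). I retreat straight up and check.

```bash
python3 -m creep '[{"tx":0,"ty":0,"tz":-0.01,"roll":0},{"tx":0,"ty":0,"tz":-0.03,"roll":0},{"tx":0,"ty":0,"tz":-0.04,"roll":0},{"tx":0,"ty":0,"tz":-0.04,"roll":0},{"tx":0,"ty":0.04,"tz":-0.03,"roll":0},{"tx":0,"ty":0.05,"tz":0,"roll":0},{"tx":0,"ty":0.05,"tz":0,"roll":0},{"tx":0,"ty":0.05,"tz":0,"roll":0},{"tx":0,"ty":0.05,"tz":0,"roll":0},{"tx":0,"ty":0,"tz":0,"roll":0}]'; python3 - <<'E'
from h import *
s=camera("scene");t=camera("top"); cv2.imwrite("pics/t4.png",t)
f=lambda im:cv2.resize(im,(390,290),interpolation=cv2.INTER_CUBIC)
cv2.imwrite("pics/f.png",np.hstack([f(s[95:245,150:350]),f(t[160:300,165:350])]))
m=(t.max(2)<40).astype(np.uint8); m[:165]=0; m[292:]=0; m[:,:170]=0; m[:,345:]=0
m=cv2.morphologyEx(m,cv2.MORPH_OPEN,np.ones((2,2)))
q=cv2.approxPolyN(cv2.convexHull(cv2.findNonZero(m)),4).reshape(-1,2); print(q.tolist())
# top rows: tub/carton/phone change
a=cv2.imread("pics/top0.png"); d=cv2.absdiff(a,t).max(2)
print("change tub/carton/phone",[float(d[r].mean()) for r in (np.s_[110:165,195:245],np.s_[110:165,268:330],np.s_[296:350,205:296])])
E
```

```text
t: 8.15
ee_pos: [0.5489, 0.3539, 0.1875]
tool_rot: [-0.0, 0.004, 1.0, -0.005]
wrist_force: [-0.0, -0.4, 0.0]
opening: 0.002
[[178, 281], [183, 180], [333, 182], [334, 284]]
change tub/carton/phone [3.941090909090909, 3.447800586510264, 2.691900691900692]
```

View pics/f.png

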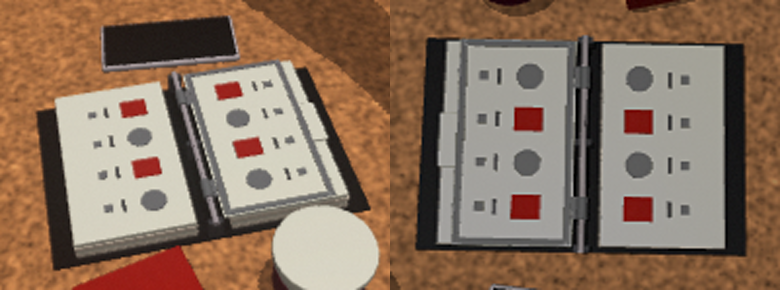

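The leaf lies flat on the +y side, with its tab at the left, about (445,140) in the right-hand panel. The board corners fall on the same pixels as at the start.

```bash
python3 -m creep '[{"tx":0,"ty":0,"tz":0,"roll":0},{"tx":0,"ty":0,"tz":0,"roll":0}]'; python3 -c "
from bench import *
print(close_job())"
```

```text
t: 8.45
ee_pos: [0.5503, 0.3481, 0.1889]
tool_rot: [0.001, 0.006, 1.0, -0.005]
wrist_force: [-0.4, 0.2, 1.0]
opening: 0.002
the job is handed in; nothing more can be done
None
```

The leaf is turned over its spine and lies flat on the +y side, and the job was handed in at about 8.5 s. No verdict came back.

I pushed with the shut fingertips along the tab's arc from about 0.61 rad and pressed down until the tip stood at z = 0.0277 m; a flat leaf's top should be at 0.0275 m. Then I lifted off and moved clear to the side.

**Last checks:**
- **Leaf:** it lies flat in both the scene and top views. I judged the angle from these views and the tip height, as there is no direct reading of the joint.
- **Book:** its board corners are on the same pixels as at the start.
- **Tub, carton and phone:** they showed only small average pixel changes in the top view. I did not measure their positions again.
- **Forces:** the wrist readings I took stayed under about 3 N, at the level of the sensor noise, so they did not show the contact with the leaf or the final press. I inferred contact from the pictures instead.

No check failed or disagreed. One command was refused, the first move, because its rows left out some keys. Nothing moved before I retyped it in full.

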